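# Step the carved blocks under the pointer

## Task

Swing the pointer arm over the cross-slide until it is fully home against its stop. Then, with the slide's leaning wooden handle, bring the three carved blocks under the pointer one after the other - first the round one, then the square one, then the eight-pointed star - and hold the centre of each still right beneath the pointer tip for about a second. Leave the star there with the arm still home, never touch the blocks themselves, and do not disturb the chisel, tin, oilstone and mallet lying around.

Things in the scene. Friction and masses are not known exactly. Their poses are not given: they have to be found in the camera images.
- jig: The fixed marking jig: steel base plate 190 mm (x) by 490 mm (y), 12 mm thick, centred 5 mm to +x of the origin. Origin on the bench top. It stands turned about 50 to 75 degrees on the bench (its yaw): jig x points left and away from the robot, jig y left and towards it, z up.
- lamp_mid (a point): On the underside of the fixed aluminium lamp bar: 225 mm above the bench, 60 mm to jig -x of the jig's origin. The bar is 30 mm wide (jig x), 24 mm high, and runs along jig y from 245 mm to -y of this point (a 22 mm square post there) to 130 mm to +y. It hangs over the handle, which can thus only be taken with the tool leaning away to jig -x (fingers pointing down and to jig +x).
- cross_slide (a joint): Lower slide, m: moves the carriage and handle along jig +y; 0 is where it stood at the start (60 mm to -y to 80 mm to +y of the middle of its rails), range -0.152 to 0.152; stays where it is left, about 2 N of friction.
- carriage (a joint): Upper slide, m: moves the carriage and handle along jig +x; 0 is where it stood at the start, range -0.04 to 0.04; stays where it is left, about 2 N of friction. One push or pull on the handle moves both slides.
- carriage_floor (a point): Middle of the carriage at the level of the nests' floors, 50 mm above the bench; axes as the jig's. The dark wooden carriage is 122 mm (x) by 208 mm (y). Three 64 mm square nests with walls 8 mm high are centred at (-25, -68), (25, 0) and (-25, 68) mm (jig x, y) from this point.
- handle_grip (a point): Grip point on the axis of the carriage's wooden handle, a round bar 24 mm thick that leans 38 degrees from vertical towards jig -x. It rises from the middle of the carriage's edge on that side; the wood reaches from 40 mm below to 32 mm above this point along the bar. About 105 mm above the bench, 111 mm to jig -x of the carriage's middle. Moves with the carriage.
- pointer_arm (a joint): Swing of the pointer arm about its upright hinge, rad: 0 points to jig +x (clear), grows clockwise seen from above, 1.571 is home against its stop, pointing to jig -y over the work. Stays where it is left.
- swing_hinge (a point): On the pointer arm's hinge axis, at the underside of the arm, 108 mm above the bench, on a post of 28 mm diameter beside the slide.
- swing_knob (a point): Middle of the upright wooden knob on the pointer arm: 24 mm thick, reaching from 128 to 176 mm above the bench; this point is 155 mm above the bench, 90 mm from the hinge axis. The steel arm is 30 mm wide, 20 mm high, 215 mm from hinge to pointer.
- pointer_tip (a point): Lowest point of the brass pointer under the arm's free end, 78 mm above the bench, 10 mm above the blocks' tops, 215 mm from the hinge axis.
- round_block: Round carved wooden block, 60 mm diameter, 18 mm thick. Lies in one of the carriage's three nests (which one varies). Origin: centre of its underside; z up. A small dark dot on top marks its centre.
- square_block: Square carved wooden block, 58 by 58 mm, 18 mm thick. Lies in one of the carriage's three nests (which one varies). Origin: centre of its underside; z up. A small dark dot on top marks its centre.
- star_block: Eight-pointed star of carved wood, 62 mm across its points, 18 mm thick. Lies in one of the carriage's three nests (which one varies). Origin: centre of its underside; z up. A small dark dot on top marks its centre.
- chisel: Chisel lying loose on the bench, 227 mm long, 30 mm thick, along its x axis. Origin under the joint of handle and blade. A bystander.
- wax_tin: Standing tin, 66 mm diameter, 110 mm high. Origin: centre of its underside. A bystander.
- oilstone: Oilstone in its wooden tray, 170 by 65 mm (x, y), 36 mm high. Origin: centre of its underside. A bystander.
- mallet: Wooden mallet lying on the bench, 290 mm long along x, head 70 by 130 by 80 mm high at +x. Origin on the bench 100 mm from the middle of the head. A bystander.
Things that resemble listed ones, but are neither listed nor needed, are in the scene too. What is shaped like the round_block but blue or pink is not meant.

How it is judged:
On the way, in this order (a step that is already met when the one before it is completed fails the run):
1. the pointer arm is swung over the work, home against its stop (value of joint pointer_arm above 1.52 rad), for 0.2 s.
2. the round block's centre is held still beneath the pointer tip (within 5 mm) for half a second, arm home (value of joint pointer_arm above 1.52 rad and horizontal distance between round_block and pointer_tip below 0.005 m and velocity of joint cross_slide between -0.01 and 0.01 m/s and velocity of joint carriage between -0.01 and 0.01 m/s), for 0.5 s.
3. the square block's centre is held still beneath the pointer tip (within 5 mm) for half a second, arm home (value of joint pointer_arm above 1.52 rad and horizontal distance between square_block and pointer_tip below 0.005 m and velocity of joint cross_slide between -0.01 and 0.01 m/s and velocity of joint carriage between -0.01 and 0.01 m/s), for 0.5 s.
4. the star-shaped block's centre is held still beneath the pointer tip (within 5 mm) for half a second, arm home (value of joint pointer_arm above 1.52 rad and horizontal distance between star_block and pointer_tip below 0.005 m and velocity of joint cross_slide between -0.01 and 0.01 m/s and velocity of joint carriage between -0.01 and 0.01 m/s), for 0.5 s.
At the end, for the whole second after the job is handed in: The pointer arm is home (within 0.05 rad of its stop), the star block's centre is within 5 mm horizontally of the pointer tip with the slides at rest, and all three blocks lie flat in the carriage's nests (within 4 mm of its floor, tilted less than 0.1 rad) (all of step 4 and z of round_block in the frame of carriage_floor between -0.004 and 0.004 m and angle between each of round_block, square_block, star_block's own z axis and vertical below 0.1 rad and z of square_block in the frame of carriage_floor between -0.004 and 0.004 m and z of star_block in the frame of carriage_floor between -0.004 and 0.004 m); the robot touches nothing.
It fails at once if the robot touches one of the blocks (over 1 N) (contact force between any of round_block, square_block, star_block and the fingers above 1 N or contact force between any of round_block, square_block, star_block and the arm above 1 N).
It fails at once if the chisel is moved by more than 20 mm (distance of chisel from where it was at the start of the episode above 0.02 m).
It fails at once if the wax tin is moved by more than 20 mm (distance of wax_tin from where it was at the start of the episode above 0.02 m).
It fails at once if the oilstone is moved by more than 20 mm (distance of oilstone from where it was at the start of the episode above 0.02 m).
It fails at once if the mallet is moved by more than 20 mm (distance of mallet from where it was at the start of the episode above 0.02 m).
It also fails if it takes over 56 s, if anything falls off the work surface, if the arm or the gripper's body presses on something with over 40 N, if the wrist force passes 120 N, or if a joint passes its speed limit or range.

## Robot

A 6-joint arm with a two-finger parallel gripper is mounted at the origin on the work surface. World frame = base frame: x ahead of the robot, y to its left, z up, the work surface at z = 0. Lengths are in m, angles in rad, forces in N, time in s.
With the tool pointing down it reaches from about 0.35 to 0.725 m from the base axis. Payload 6 kg.
Tool frame: the origin (TCP) lies at the very end of the fingers, on their centre line; the grasp point (between the pads) lies 19 mm behind it; z points along the fingers, y is the line along which they close (so a half turn about z gives the same grasp; the last joint's range is limited). The gripper opens to 85 mm and grips with 20 to 120 N. Pads are 22 mm wide; open, the fingers measure 114 mm over their backs; the gripper's body (76 mm by 85 mm) begins 54 mm behind the grasp point. The pads swing forward as they close: fully open they stand 13 mm farther back than shut.
Start: joints at [-0.813, 0.04, 0.085, 0, -1.615, -0.334], TCP at [0.247, -0.547, 0.231] pointing down, gripper open.
Joint ranges: [-2.56, 2.56], [-1.29, 2.01], [-1.08, 1.49], [-3.29, 1.98], [-2.81, -0.18], [-2.99, 2.99]. Speed limits (rad/s): [2.57, 2.57, 3.01, 3.14, 3.14, 3.14].

## Interface

Orientations are given as a 3x3 rotation matrix whose columns are the frame's x, y, z axes.
In Python, from station import manip, read_camera, cut_out, tip_of gives the robot as it stands. The module is installed in compiled form; this text tells all that it offers. Calls block until the motion is done:
- manip.move_pose(position, orientation): joint-space move of the TCP to a pose.
- manip.move_straight(position, vel=0.15, attitude=None): straight line of the TCP; attitude=None keeps the orientation; vel is the mean speed in m/s.
- manip.move_j(angles): joint-space move.
- manip.open_gripper() and manip.grasp(): open the fingers fully, or close them until they stop; the grip force is fixed at half the most.
- manip.pause(seconds).
- manip.solve_ik(position, orientation): joint angles nearest the present ones, or None.
- read_camera(name): name is "scene" or "top" or "wrist"; returns a dict with "color" (480x640x3 uint8, blue, green, red), "intrinsics" (3x3 intrinsics, pixels), "dist" ([k1, k2, p1, p2, k3] as OpenCV has them; the pictures are not rectified), "R" (3x3) and "t" (3): a world point X has camera coordinates R X + t; the wrist camera has in their place "mount" (4x4, takes a point from camera to tool coordinates, whose origin is the TCP and whose axes are the flange's). Camera axes: x right, y down, z forward; pixel columns grow to the right and rows downward; lengths in m; the calibration is good to about 2 mm. A picture is of the moment at which its call begins: read the wrist's pose just before it. There is no depth.
A pose or a line that the arm cannot do raises manip.IKError and nothing moves.
- manip.close_job(): hands the job in; it is judged then, once.
Trained networks look in the newest picture that a camera, given by its name, has taken for a name from the list of things; names that differ only in an ending like _2 or _b are one class to them, and where a whole thing is asked for, a point or a joint stands for the part that bears it (a point fixed in the world has none). Each returns a list of dicts, best first, with "p" (0 to 1); they miss things now and then, are a little off and sometimes report something else, mostly with a low value. They report only what shows in the picture. A call takes as long as a camera call. They do not tell look-alikes from the thing itself.
- cut_out(camera, target): "mask" (480x640 bool, what is visible of it).
- tip_of(camera, target): "point" ([x, y, z] in m, in world coordinates, good to about 4 mm: a listed point, or the origin of a listed thing).
Readings, each from a call of its own:
- manip.get_time_s(): time.
- manip.get_q(): joint angles.
- manip.get_qd(): joint speeds.
- manip.get_joint_torque(): joint torques, N m.
- manip.get_tool_pos(): TCP position.
- manip.get_orientation(): TCP orientation.
- manip.get_force(): force on the tool from outside, world axes, zero at the start.
- manip.get_moment(): the same for the moment, N m.
- manip.get_opening(): finger opening in m.
- manip.get_gripper_force(): force on a finger pad.
Only numpy, scipy, OpenCV 4.12 (cv2) and the standard library are available. Lean on these libraries where they do the work, as an engineer would, in place of code of your own. Each camera call takes 0.05 s, during which the arm holds its last target. There are 200 camera calls.

## Working session

There is one attempt and no reset: what is moved stays moved. The work goes in short steps, each a Python script; the robot and the scene stay as the last script left them, time stands still between calls to the robot, and variables do not carry over. Pictures are saved under pics/ and viewed, at most 10 in all, crops included, and the job is handed in when it is done.

```bash
mkdir -p pics && cat > h.py <<'E'
import numpy as np, cv2
from station import manip, read_camera, cut_out, tip_of
def tips(cam,names):
    out={}
    for n in names:
        r=tip_of(cam,n); out[n]=[(np.round(d["point"],4).tolist(),round(d["p"],2)) for d in r[:4]]
        print(cam,n,out[n])
    return out
def proj(c,X,R=None,t=None):
    R=c["R"] if R is None else R; t=c["t"] if t is None else t
    p,_=cv2.projectPoints(np.float64(X).reshape(-1,1,3),cv2.Rodrigues(np.float64(R))[0],np.float64(t),np.float64(c["intrinsics"]),np.float64(c["dist"]))
    return p[:,0]
E
python3 - <<'E'
from h import *
for c in ["scene","top"]:
    im=read_camera(c); cv2.imwrite(f"pics/{c}0.png",im["color"]); np.save(f"{c}.npy",im,allow_pickle=True)
    print(c,-im["R"].T@im["t"])
    tips(c,["jig","lamp_mid","carriage_floor","handle_grip","swing_hinge","swing_knob","pointer_tip","round_block","square_block","star_block","chisel","wax_tin","oilstone","mallet"])
print(manip.get_time_s())
E
```

```text
scene [ 1.57913069 -0.18992058  0.96863319]
scene jig [([0.5239, -0.0355, 0.2247], 0.28)]
scene lamp_mid [([0.5219, -0.0351, 0.2268], 0.71), ([0.6119, 0.3205, 0.0016], 0.24)]
scene carriage_floor [([0.5841, 0.0262, 0.0496], 0.73)]
scene handle_grip [([0.5328, -0.0664, 0.1041], 0.61)]
scene swing_hinge [([0.3844, 0.1543, 0.1099], 0.86)]
scene swing_knob [([0.4639, 0.1792, 0.1562], 0.77)]
scene pointer_tip [([0.5863, 0.214, 0.0769], 0.63)]
scene round_block [([0.3605, 0.3013, -0.0026], 0.77), ([0.5143, 0.0422, 0.0515], 0.76), ([0.289, 0.2075, 0.0007], 0.44)]
scene square_block [([0.601, 0.0521, 0.0527], 0.84), ([0.525, -0.0329, 0.2259], 0.31)]
scene star_block [([0.6352, -0.0233, 0.0509], 0.91), ([0.6033, -0.3306, -0.002], 0.65), ([0.3819, 0.1537, 0.1114], 0.51)]
scene chisel [([0.3881, -0.265, -0.0031], 0.76), ([0.5211, -0.4693, 0.0029], 0.39)]
scene wax_tin [([0.5995, -0.3301, 0.0008], 0.58)]
scene oilstone [([0.6073, 0.3227, 0.0017], 0.76)]
scene mallet [([0.5221, -0.469, 0.0012], 0.8)]
top [ 0.35213548 -0.05170328  1.39077035]
top jig []
top lamp_mid [([0.5219, -0.0286, 0.2276], 0.85)]
top carriage_floor [([0.5904, 0.0246, 0.051], 0.73)]
top handle_grip [([0.5343, -0.0717, 0.1081], 0.8)]
top swing_hinge [([0.3774, 0.1529, 0.1091], 0.82), ([0.5216, -0.0283, 0.2269], 0.49)]
top swing_knob [([0.4624, 0.1775, 0.1538], 0.62)]
top pointer_tip [([0.5859, 0.0277, 0.0517], 0.32)]
top round_block [([0.5143, 0.0385, 0.0521], 0.8), ([0.3643, 0.2979, -0.0007], 0.8), ([0.2873, 0.2089, -0.0003], 0.67)]
top square_block [([0.5989, 0.052, 0.0518], 0.74)]
top star_block [([0.6317, -0.0249, 0.0555], 0.85)]
top chisel [([0.384, -0.2615, -0.0029], 0.73), ([0.5274, -0.4698, -0.0013], 0.34)]
top wax_tin [([0.6031, -0.3341, 0.001], 0.6)]
top oilstone [([0.6064, 0.3196, 0.003], 0.95)]
top mallet [([0.5261, -0.4689, 0.0012], 0.56)]
1.5
```

View pics/scene0.png

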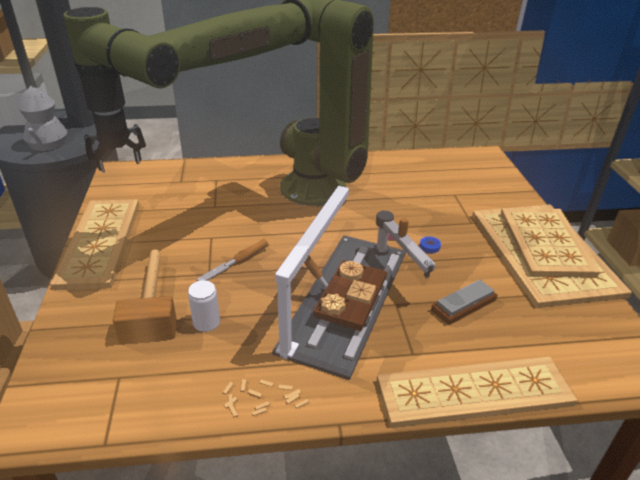

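View pics/top0.png

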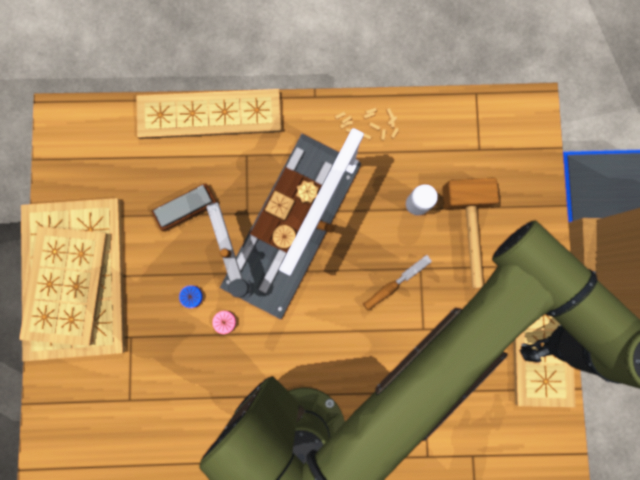

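The scene picture shows the jig in the middle. The pointer arm runs from (385,218) to (430,268), about 45° short of home. The lamp bar crosses at about (315,230).

- **Carriage blocks:** round at (351,269), square at (361,291) and star at (333,303).
- **Round candidates (top view):** wooden (284,237), blue (190,296) and pink (223,322). The wooden one in the carriage is the one meant, because it is uncoloured and lies in a nest.

I'll check reachability first, then confirm with a crop.

```bash
cat >> h.py <<'E'
yaw=np.radians(61.3)
X=np.array([np.cos(yaw),np.sin(yaw),0]);Y=np.array([-np.sin(yaw),np.cos(yaw),0]);Z=np.array([0,0,1.])
hinge=np.array([.381,.1535,.108])
def handle_R(tilt,s=1):
    z=np.sin(np.radians(tilt))*X-np.cos(np.radians(tilt))*Z; y=s*Y
    return np.column_stack([np.cross(y,z),y,z])
def push_pose(th,off,z=.138,s=1):
    r=np.array([np.cos(th),np.sin(th),0]);n=np.array([-np.sin(th),np.cos(th),0]) # n: ccw side
    p=hinge+.09*r+off*n; p[2]=z; y=s*r; zz=-Z
    return p,np.column_stack([np.cross(y,zz),y,zz])
E
python3 - <<'E'
from h import *
for s in(1,-1):
    for th,o,z in((16,.06,.35),(16,.06,.138),(-10,.023,.138),(-30,.023,.138)):
        q=manip.solve_ik(*push_pose(np.radians(th),o,z,s)); print("push",s,th,None if q is None else np.round(q,2))
g=np.array([.5335,-.069,.106])
for t in(38,48):
  for s in(1,-1):
    R=handle_R(t,s); 
    for d in((0,0),(.0355,-.044),(-.016,.025),(.035,.091)):
        q=manip.solve_ik(g+d[0]*X+d[1]*Y+.019*R[:,2],R); print(t,s,d,None if q is None else np.round(q,2))
    q=manip.solve_ik(g-.1*R[:,2],R); print("back",None if q is None else np.round(q,2))
a=np.load("scene.npy",allow_pickle=True).item()["color"][235:335,295:450]
b=np.load("top.npy",allow_pickle=True).item()["color"][160:340,170:350]
cv2.imwrite("pics/crop.png",np.hstack([cv2.resize(a,(465,300),interpolation=2),cv2.resize(b,(300,300),interpolation=2)]))
E
```

```text
push 1 16 [ 0.88 -0.15  0.12  0.   -1.84  2.54]
push 1 16 [ 0.88 -0.2  -0.31  0.   -1.46  2.54]
push 1 -10 [ 0.73 -0.22 -0.33  0.   -1.46  2.24]
push 1 -30 [ 0.68 -0.26 -0.36  0.   -1.47  1.94]
push -1 16 [ 0.88 -0.15  0.12  0.   -1.84 -0.6 ]
push -1 16 [ 0.88 -0.2  -0.31  0.   -1.46 -0.6 ]
push -1 -10 [ 0.73 -0.22 -0.33  0.   -1.46 -0.91]
push -1 -30 [ 0.68 -0.26 -0.36  0.   -1.47 -1.2 ]
38 1 (0, 0) [-0.2  -0.14 -0.26 -0.66 -1.29 -0.17]
38 1 (0.0355, -0.044) [-0.16 -0.02 -0.15 -0.65 -1.26 -0.19]
38 1 (-0.016, 0.025) [-0.22 -0.21 -0.32 -0.66 -1.31 -0.16]
38 1 (0.035, 0.091) [-0.03 -0.42 -0.49 -0.62 -1.23 -0.34]
back [-0.35 -0.19 -0.13 -0.65 -1.52 -0.16]
38 -1 (0, 0) [-0.2  -0.14 -0.26 -0.66 -1.29  2.97]
38 -1 (0.0355, -0.044) [-0.16 -0.02 -0.15 -0.65 -1.26  2.95]
38 -1 (-0.016, 0.025) [-0.22 -0.21 -0.32 -0.66 -1.31  2.98]
38 -1 (0.035, 0.091) [-0.03 -0.42 -0.49 -0.62 -1.23  2.81]
back [-0.35 -0.19 -0.13 -0.65 -1.52  2.98]
48 1 (0, 0) [-0.34 -0.09 -0.24 -0.85 -1.35 -0.  ]
48 1 (0.0355, -0.044) [-0.28  0.02 -0.13 -0.85 -1.31 -0.03]
48 1 (-0.016, 0.025) [-0.36 -0.16 -0.3  -0.85 -1.37  0.01]
48 1 (0.035, 0.091) [-0.21 -0.37 -0.47 -0.84 -1.28 -0.12]
back [-0.51 -0.12 -0.12 -0.84 -1.58  0.01]
48 -1 (0, 0) None
48 -1 (0.0355, -0.044) None
48 -1 (-0.016, 0.025) None
48 -1 (0.035, 0.091) None
back None
```

View pics/crop.png

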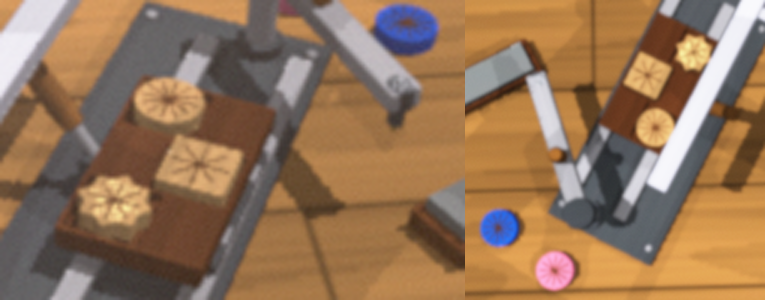

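The crop shows three wooden carved blocks in the nests: round near the hinge, square in the middle, star farthest. The blue and pink discs lie on the bench and are not meant. Next I swing the arm home by pushing the knob.

```bash
python3 - <<'E'
from h import *
T=manip.get_time_s
manip.grasp(); print("closed",T(),manip.get_opening())
p=manip.get_tool_pos(); manip.move_straight([p[0],p[1],.36],vel=.25)
r=np.radians
manip.move_pose(*push_pose(r(16),.06,.36,-1)); print("above",T())
P,R=push_pose(r(16),.06,.138,-1); manip.move_straight(P,vel=.2)
print("down",T(),manip.get_force())
for th in (16,8,0,-8,-16,-22):
    P,R=push_pose(r(th),.023,.138,-1); manip.move_straight(P,vel=.08,attitude=R)
    print(th,np.round(manip.get_force(),1),round(T(),2))
for th in np.arange(-24,-38,-1.5):
    P,R=push_pose(r(th),.023,.138,-1); manip.move_straight(P,vel=.06,attitude=R)
    f=np.array(manip.get_force()); print(th,np.round(f,1),round(T(),2))
    if np.linalg.norm(f[:2])>15: break
c=read_camera("scene"); cv2.imwrite("pics/scene1.png",c["color"]); tips("scene",["pointer_tip","swing_knob","swing_hinge"])
E
```

```text
closed 2.2667 -0.0001131143542408576
above 5.7833
down 7.0417 [ 0.4117709  -0.07207473  0.96655006]
16 [-0.4  1.3  0.4] 7.66
8 [ 0.6 -0.4 -0.8] 7.97
0 [ 0.4  0.4 -1.5] 8.28
-8 [-0.5  0.1  0.1] 8.58
-16 [-0.5  0.9 -0.6] 8.89
-22 [ 0.4  0.2 -0.3] 9.17
-24.0 [0.5 0.3 0.8] 9.42
-25.5 [0.4 1.2 0.2] 9.67
-27.0 [ 0.9  0.8 -0. ] 9.92
-28.5 [ 0.1 -0.3 -0.2] 10.17
-30.0 [ 3.   3.3 -1.5] 10.42
-31.5 [ 6.7 10.6 -3.7] 10.67
-33.0 [10.9 17.9 -7.1] 10.92
scene pointer_tip [([0.5682, 0.0515, 0.0772], 0.73), ([0.5158, 0.0353, 0.0503], 0.53), ([0.6015, -0.3297, -0.0027], 0.25)]
scene swing_knob [([0.4556, 0.1109, 0.1553], 0.89)]
scene swing_hinge [([0.3845, 0.156, 0.1082], 0.59)]
```

View pics/scene1.png

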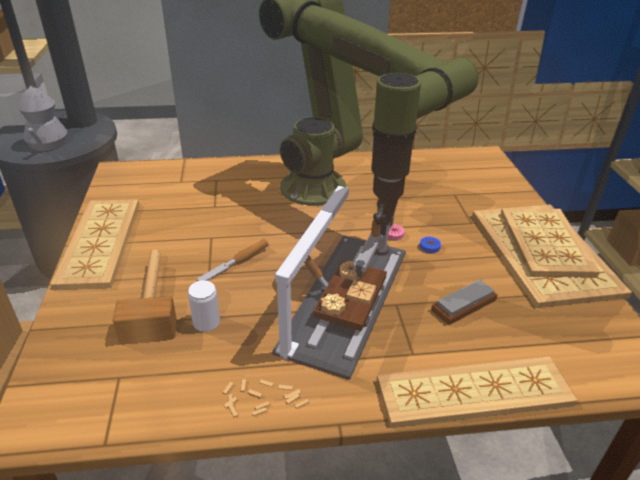

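The pointer arm is home: its tip is at about (361,265), and contact force built up against the stop. I'll back off and measure the blocks and tip with the wrist camera from two places.

```bash
python3 - <<'E'
from h import *
T=manip.get_time_s
P,R=push_pose(np.radians(-26),.06,.138,-1); manip.move_straight(P,vel=.15,attitude=R)
P[2]=.34; manip.move_straight(P,vel=.3)
names=["round_block","square_block","star_block","pointer_tip","carriage_floor","handle_grip"]
M=read_camera("scene"); cv2.imwrite("pics/scene2.png",M["color"]); tips("scene",names)
i=0
c=np.array([.585,.027,0])
for d in ((.10,.02,.36),(.07,-.06,.38)):
    p=c+d[0]*X+d[1]*Y; p[2]=d[2]
    manip.move_pose(p,R); 
    tp,tR=manip.get_tool_pos(),manip.get_orientation()
    w=read_camera("wrist"); w["tp"]=tp;w["tR"]=tR; np.save(f"w{i}.npy",w,allow_pickle=True); cv2.imwrite(f"pics/w{i}.png",w["color"]); print(T(),np.round(tp,3)); tips("wrist",names); i+=1
print(w["mount"]); print(w["intrinsics"])
a=np.hstack([cv2.resize(cv2.imread(f"pics/w{k}.png"),(400,300)) for k in(0,1)]); cv2.imwrite("pics/ww.png",a)
E
```

```text
scene round_block [([0.514, 0.0394, 0.0542], 0.81), ([0.2871, 0.2084, -0.0019], 0.72), ([0.3621, 0.2973, -0.0041], 0.61)]
scene square_block [([0.6017, 0.0518, 0.0548], 0.73), ([0.5344, -0.0665, 0.1041], 0.7)]
scene star_block [([0.634, -0.0261, 0.051], 0.58)]
scene pointer_tip [([0.5689, 0.0483, 0.0778], 0.78)]
scene carriage_floor [([0.5838, 0.0295, 0.0485], 0.75)]
scene handle_grip [([0.5351, -0.0678, 0.1057], 0.84), ([0.5245, -0.0305, 0.2236], 0.74)]
13.4167 [0.616 0.124 0.359]
wrist round_block [([0.5153, 0.0431, 0.0519], 0.9), ([0.2949, 0.2126, -0.0008], 0.87), ([0.3582, 0.3033, -0.0025], 0.81), ([0.5486, 0.02, -0.0018], 0.48)]
wrist square_block [([0.5981, 0.053, 0.0482], 0.76)]
wrist star_block [([0.6304, -0.0236, 0.0512], 0.66), ([0.606, 0.3183, 0.001], 0.44)]
wrist pointer_tip []
wrist carriage_floor [([0.5873, 0.0293, 0.0493], 0.56)]
wrist handle_grip []
14.2083 [0.672 0.059 0.38 ]
wrist round_block [([0.3619, 0.3031, -0.0018], 0.94)]
wrist square_block [([0.5986, 0.0522, 0.0493], 0.58), ([0.5205, -0.0333, 0.2264], 0.56)]
wrist star_block [([0.6342, -0.0247, 0.0511], 0.92)]
wrist pointer_tip [([0.5625, 0.0497, 0.0771], 0.59)]
wrist carriage_floor [([0.5845, 0.0343, 0.0495], 0.68)]
wrist handle_grip []
[[ 5.82031655e-04 -9.49576957e-01 -3.13533514e-01  8.18667929e-02]
 [ 9.99999817e-01  5.01056100e-04  3.38848055e-04  5.13493867e-04]
 [-1.64664425e-04 -3.13533653e-01  9.49577075e-01 -1.42324873e-01]
 [ 0.00000000e+00  0.00000000e+00  0.00000000e+00  1.00000000e+00]]
[[393.46507388   0.         323.57323588]
 [  0.         393.46507388 243.59879475]
 [  0.           0.           1.        ]]
```

View pics/ww.png

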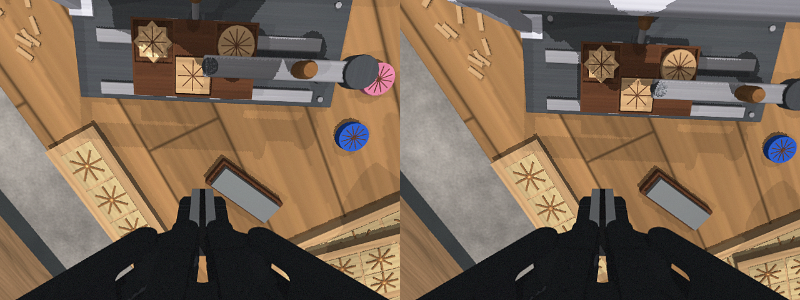

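Both wrist views show the arm over the work, with its end at about (210,66) in the left half. Round is at (237,40), square at (193,75) and star at (153,42). The estimates agree to about 2 mm and with the nest spacing (135.4 mm against 136 mm). Next I take the handle.

```bash
cat >> h.py <<'E'
g0=np.array([.5337,-.0678,.1055]); TILT=42; RH=handle_R(TILT,1)
blk=dict(round=np.array([.5145,.0408]),square=np.array([.5997,.0522]),star=np.array([.6331,-.0245]))
tip=np.array([.568,.050])
E
python3 - <<'E'
from h import *
T=manip.get_time_s
manip.move_pose([.47,-.2,.40],handle_R(0,1))
manip.open_gripper()
z=RH[:,2]
manip.move_pose(g0-.16*z,RH); print(T())
manip.move_straight(g0+.019*z,vel=.12); print(T(),manip.get_force())
manip.grasp(); print(T(),manip.get_opening(),manip.get_force(),manip.get_tool_pos(),g0+.019*z)
w=read_camera("wrist"); c=read_camera("scene")
cv2.imwrite("pics/grip.png",np.hstack([cv2.resize(w["color"],(400,300)),cv2.resize(c["color"][190:370,240:480],(400,300))]))
E
```

```text
17.3
18.9417 [ 0.35736643  0.18785777 -0.21156591]
19.5417 0.02147319186878696 [-1.21850362 -0.38703903  3.04420457] [ 0.53982859 -0.05667726  0.09167541] [ 0.53980531 -0.05664842  0.09138025]
```

View pics/grip.png

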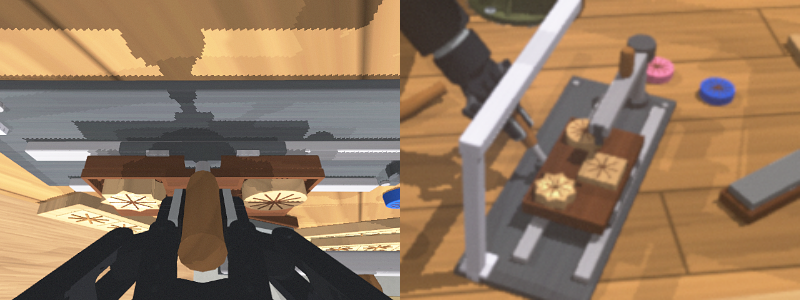

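The handle sits between the pads and the blocks are untouched. Now I move the round block under the tip and check it.

```bash
cat >> h.py <<'E'
def look(name,n=3):
    B=[];P=[]
    for _ in range(n):
        read_camera("scene")
        b=[d["point"] for d in tip_of("scene",name+"_block") if .04<d["point"][2]<.065]
        p=[d["point"] for d in tip_of("scene","pointer_tip") if .06<d["point"][2]<.09]
        if b:B.append(b[0])
        if p:P.append(p[0])
    print(name,"block",np.round(B,4).tolist(),"tip",np.round(P,4).tolist())
def goto(name,corr=(0,0)):
    d=tip-blk[name]+np.array(corr); p=g0+.019*RH[:,2]; p[:2]+=d
    manip.move_straight(p,vel=.08)
E
python3 - <<'E'
from h import *
goto("round"); manip.pause(.2); print(manip.get_time_s(),manip.get_force(),manip.get_tool_pos()-(g0+.019*RH[:,2]),manip.get_opening())
look("round",2)
c=read_camera("scene"); print([(d["point"],d["p"]) for d in tip_of("scene","handle_grip")+tip_of("scene","square_block")+tip_of("scene","star_block")])
np.save("sr.npy",c,allow_pickle=True)
im=c["color"]; Xs=[[*tip,.078],[*tip,.068]]; print(proj(c,Xs))
u,v=proj(c,Xs)[1].astype(int)
cr=cv2.resize(im[v-37:v+38,u-50:u+50],(800,600),interpolation=cv2.INTER_CUBIC); print("origin",u-50,v-37)
cv2.imwrite("pics/round.png",cr)
E
```

```text
20.6667 [2.27278684 1.36271007 2.29926151] [0.05374636 0.00926965 0.00026752] 0.02138513942960501
round block [[0.5708, 0.0494, 0.0526], [0.5707, 0.0478, 0.0523]] tip [[0.5692, 0.0502, 0.0761], [0.568, 0.0492, 0.0774]]
[([0.5874, -0.0578, 0.1026], 0.71), ([0.6553, 0.0581, 0.0528], 0.65), ([0.6885, -0.014, 0.0473], 0.96)]
[[359.04828123 278.19694047]
 [358.79139481 281.23884184]]
origin 308 244
```

View pics/round.png

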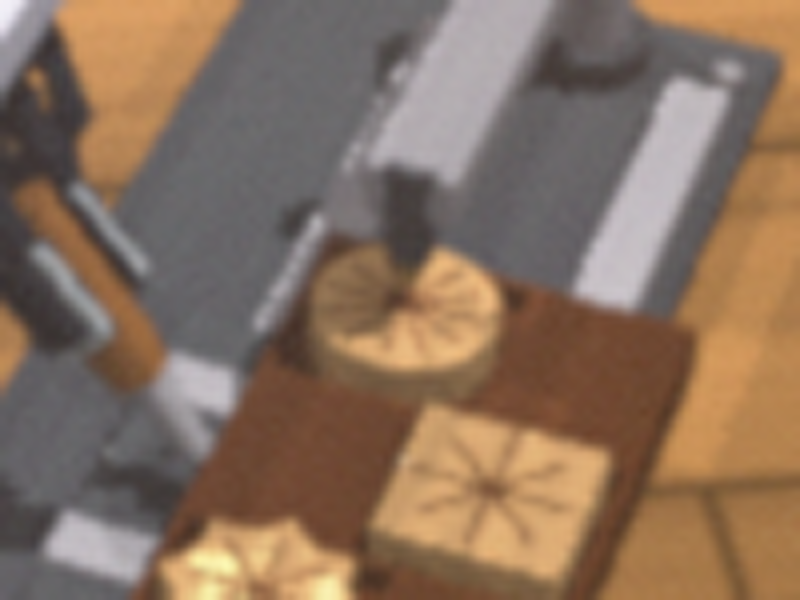

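The tip (crop 405,275) sits about 1.5–2 mm short of the round block's dot (408,303), allowing for the 10 mm gap. I'll apply a −1.5 mm correction in x, hold, then bring the square under.

```bash
cat >> h.py <<'E'
def crop(fn):
    c=read_camera("scene"); u,v=proj(c,[*tip,.068])[0].astype(int)
    cv2.imwrite(fn,cv2.resize(c["color"][v-30:v+30,u-40:u+40],(800,600),interpolation=cv2.INTER_CUBIC)); print(proj(c,[[*tip,.078],[*tip,.068]])*10-np.array([u-40,v-30])*10)
E
python3 - <<'E'
from h import *
goto("round",(-.0015,-.0003)); manip.pause(.6); look("round",3); manip.pause(.3); print(manip.get_time_s())
goto("square",(-.0015,0)); manip.pause(.2); print(manip.get_force(),manip.get_tool_pos()-(g0+.019*RH[:,2]))
look("square",3); crop("pics/square.png"); print(manip.get_time_s())
E
```

```text
round block [[0.5702, 0.0453, 0.05], [0.565, 0.0487, 0.0505], [0.5673, 0.0464, 0.0488]] tip [[0.5689, 0.0476, 0.0742], [0.5677, 0.0476, 0.0746], [0.5698, 0.0491, 0.0764]]
22.7667
[-0.67071612 -0.79124235  7.43461974] [-0.03375028 -0.00234754  0.00014537]
square block [[0.5684, 0.0459, 0.053], [0.5671, 0.0492, 0.0568], [0.5672, 0.0451, 0.0501]] tip [[0.5684, 0.0463, 0.0749], [0.5664, 0.047, 0.0755], [0.5695, 0.0469, 0.0765]]
[[410.48281229 271.9694047 ]
 [407.91394809 302.38841845]]
24.6917
```

View pics/square.png

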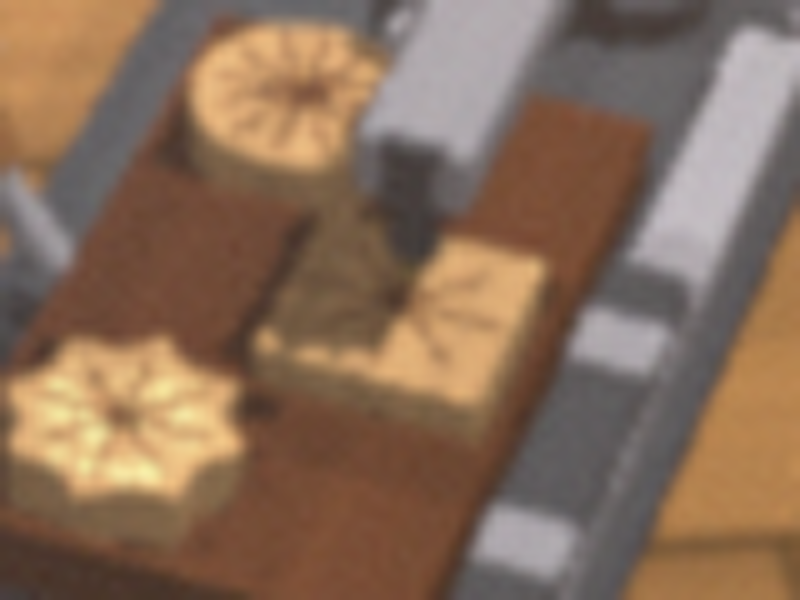

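The square's dot (404,299) lies right under the tip (404,270); the expected offset is (-3,+30). It was held there for over a second, so I go on to the star.

```bash
python3 - <<'E'
from h import *
manip.pause(.5)
goto("star",(-.0015,0)); manip.pause(.2); print(manip.get_force(),manip.get_tool_pos()-(g0+.019*RH[:,2]))
look("star",3); crop("pics/star.png"); print(manip.get_time_s())
E
```

```text
[-0.70276891  0.10487306  7.86105895] [-0.06695406  0.0741299   0.00018199]
star block [[0.5692, 0.0499, 0.0491], [0.5701, 0.0502, 0.0492], [0.569, 0.0484, 0.0515]] tip [[0.5693, 0.0495, 0.076], [0.5669, 0.0462, 0.0776]]
[[410.48281229 271.9694047 ]
 [407.91394809 302.38841845]]
27.0833
```

View pics/star.png

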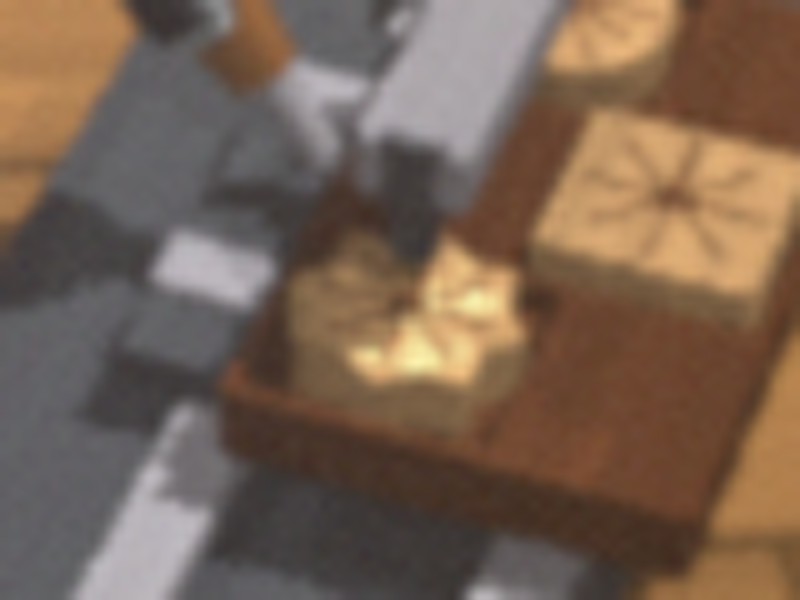

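The star's centre (407,303) is under the tip (404,270) to within about 1.5 mm. I'll hold, let go, back out and check again.

```bash
python3 - <<'E'
from h import *
manip.pause(.7)
manip.open_gripper(); manip.pause(.2); p=manip.get_tool_pos()
manip.move_straight(p-.17*RH[:,2],vel=.1); manip.pause(.3)
print(manip.get_time_s(),manip.get_force()); look("star",3); look("round",1); look("square",1); crop("pics/end.png")
E
```

```text
30.775 [-0.95993265  0.239942    0.0723086 ]
star block [[0.5686, 0.0539, 0.0506], [0.5677, 0.0521, 0.0489], [0.568, 0.0503, 0.0483]] tip [[0.5704, 0.0489, 0.0747], [0.5696, 0.0503, 0.0759]]
round block [[0.4494, 0.1125, 0.0514]] tip [[0.5702, 0.045, 0.0759]]
square block [[0.5331, 0.1275, 0.0505]] tip [[0.5683, 0.0501, 0.0768]]
[[410.48281229 271.9694047 ]
 [407.91394809 302.38841845]]
```

View pics/end.png

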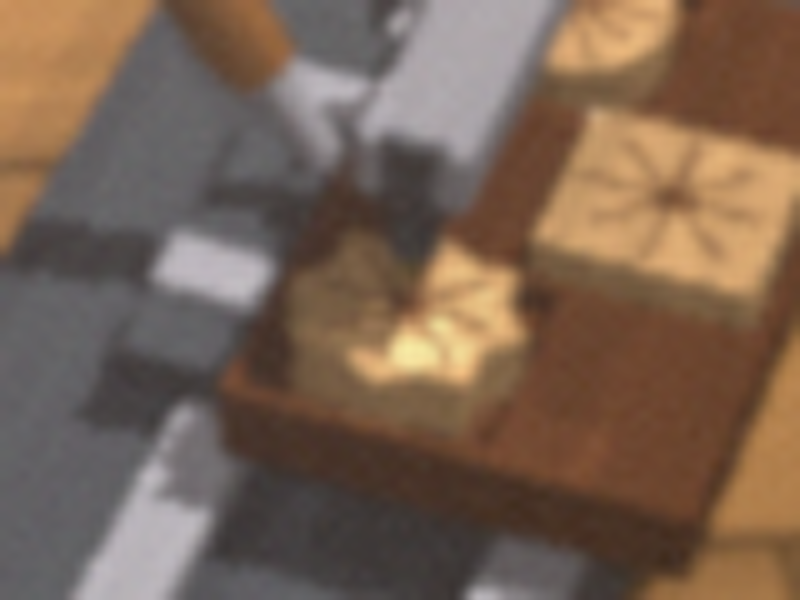

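The star did not move when I let go: its centre is at about (407,303), under the tip at (404,270), and the gripper is clear.

```bash
python3 -c "
from h import *
print(manip.close_job())"
```

```text
the job is handed in; nothing more can be done
None
```

The job is handed in, with no verdict returned: by the camera checks, the pointer arm is home, the round, square and star blocks were each held still within about 2 mm of the tip, the star was left there, and the gripper is clear of everything.

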